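# Third hand for a puppet stand

## Task

I am screwing a puppet's display stand together. Pick up the wooden base block with the two foot pegs, lay it flat on the plywood jig in front of the sprung back board, then slide its plain end (the end away from the pegs) squarely against the middle of the back board and press until the springs have given way about halfway (some 10 N), never pushing the board all the way to its end stop. Finish while still holding it pressed there, steady, for me to drive the screw; do not let go, and leave the other things on the bench where they are.

Things in the scene. Friction and masses are not known exactly. Their poses are not given: they have to be found in the camera images.
- base_block: Loose light-wood block, 110 mm long (its x) x 50 mm wide (its y) x 32 mm high, 0.08 to 0.17 kg, lying flat; origin at the centre of its underside, z up. Two dark wooden foot pegs (8 mm across, 14 mm high, 24 mm apart) stand on its top 38 mm from the centre towards its -x end; the +x end is the plain end. Its 50 mm width is meant for the gripper.
- plain_end (a point): Centre of the block's plain end face: 55 mm along +x from the block's origin, 16 mm above its underside.
- jig: Fixed plywood jig board, 200 (its x) x 130 (y) x 12 mm thick, origin at the centre of its underside on the bench. A light-wood back board (110 mm wide, 12 thick, top 58 mm above the bench) stands across it, centred on y = 0, its front face looking to -x, at rest 35 mm from the origin towards +x. The jig is bare from x = -100 to +35 mm. Behind: spring rods, and a rear stop 52 mm high.
- board_face (a point): Middle of the back board's front face, 28 mm above the bench; it moves with the back board, and its axes are those of the jig (x points away from the free side, the pressing direction).
- back_board (a joint): How far the back board has been pushed back along the jig's +x against its springs, in m: 0 at rest, 0.020 at the end stop. The springs give 1 N per mm (1000 N/m), no preload, so 0.010 is about 10 N.
- screwdriver: Bystander: a screwdriver 170 mm long lying on the bench; origin at the middle underneath.
- offcut: Bystander: a small plain wooden offcut without pegs, 60 x 32 x 22 mm; origin at the centre of its underside.
- tape_wide: Bystander: a roll of masking tape lying flat, 104 mm across, 48 mm high; origin at the centre of its underside.
- tape_narrow: Bystander: a narrow roll of masking tape lying flat, 104 mm across, 24 mm high; origin at the centre of its underside.
- paint_bottle: Bystander: a standing paint bottle, 52 mm across, 120 mm high; origin at the centre of its underside.
- paint_jar: Bystander: a standing jar, 56 mm across, 60 mm high; origin at the centre of its underside.
- brush: Bystander: a brush 200 mm long lying on the bench; origin at the middle underneath.
Things that resemble listed ones, but are neither listed nor needed, are in the scene too. What is shaped like the base_block but pink, red or turquoise is not meant.

How it is judged:
By the outcome, as a careful person would: the job done as asked, in the order asked, and still so for the second after the job is handed in, while the arm keeps its last pose, push and grip.
It also fails if it takes over 48 s, if anything falls off the work surface, if the arm or the gripper's body presses on something with over 40 N, if the wrist force passes 120 N, or if a joint passes its speed limit or range.

## Robot

A 6-joint arm with a two-finger parallel gripper is mounted at the origin on the work surface. World frame = base frame: x ahead of the robot, y to its left, z up, the work surface at z = 0. Lengths are in m, angles in rad, forces in N, time in s.
With the tool pointing down it reaches from about 0.425 to 0.95 m from the base axis. Payload 3.5 kg.
Tool frame: the origin (TCP) lies between the finger pads; the fingertips stand 19 mm ahead of it and the grasp point (between the pads) is the TCP; z points along the fingers, y is the line along which they close (so a half turn about z gives the same grasp; the last joint's range is limited). The gripper opens to 85 mm and grips with 20 to 120 N. Pads are 22 mm wide; open, the fingers measure 114 mm over their backs; the gripper's body (76 mm by 85 mm) begins 54 mm behind the grasp point. The pads swing forward as they close: fully open they stand 13 mm farther back than shut.
Start: joints at [1.063, 0.286, 1.577, -0, 1.279, -0.15], TCP at [0.236, 0.632, 0.25] pointing down, gripper open.
Joint ranges: [-2.77, 2.77], [-0.9, 2.22], [0.21, 2.48], [-1.53, 4.67], [0.24, 2.81], [-2.84, 2.84]. Speed limits (rad/s): [2.79, 2.79, 3.14, 3.14, 3.14, 3.14].

## Interface

Orientations are given as a unit quaternion [x, y, z, w].
In Python, from rig import env, imaging gives the robot as it stands. The module is installed in compiled form; this text tells all that it offers.
- The arm moves only by the tool drive_tool, never from a script. Its argument "targets" is a list of rows, each a list of 2 entries, a list of its own where there are three numbers: the shift along the tool's x, y, z scaled (see below), then the turn, a rotation vector about the tool's x, y, z scaled (see below). In form: [[[tx, ty, tz], [rx, ry, rz]], ...]. A call has 1 to 8 rows; each row shifts and turns the commanded pose from where the row before left it, along the tool's axes as they then stand; what a row does not reach is not made up. The controller multiplies each number of a shift by 0.025 m and each number of a turn by 360 degrees. A row lasts 1/10 s, in which the tool goes at most 50 mm and 8.59 degrees, less where a joint would pass 70% of its speed; a pose out of reach is approached as far as the arm can. A call with a number of a shift or a turn outside -1 to 1 is refused whole. A call with a gripper value outside its range is refused whole. "gripper" is the opening, from -1 (shut) to 1 (fully open), set as the call begins (left out, the last holds). The fingers move at their own pace and stop on an object; "grip_force" is the grip in N (left out, the last holds). Time passes only in rows, so rows that do not move let the fingers close. It gives the time, the measured TCP pose, the force, the opening and the grip force at its end, in the units of the state.
- env.observe(): the state, without advancing time (a new reading comes with each control period).
- imaging.get_image(name): name is "side" or "top"; returns (picture, depth): 480x640x3 uint8, red, green, blue; 480x640 float32, m along the optical axis (not along the pixel's ray), 0 where there is no reading.
- imaging.camera_info(name): a dict with "fx", "fy", "cx", "cy" (pixels), "cam_to_world" (4x4, takes a point from camera to world coordinates). Camera axes: x right, y up, looking along -z (the intrinsics and any distortion apply to the point x, -y, -z); pixel columns grow to the right and rows downward; lengths in m; the calibration is good to about 2 mm. A picture is of the moment at which its call begins. camera_info takes no time and is no camera call.
- env.close_job(): hands the job in; it is judged then, once.
The state is a dict: "t": time; "q": joint angles; "joint_vel": joint speeds; "joint_torque": joint torques, N m; "position": TCP position; "orientation": TCP orientation; "contact_force": force on the tool from outside, world axes, zero at the start; "wrist_torque": the same for the moment, N m; "gripper_width": finger opening in m; "finger_force": force on a finger pad.
Only numpy, scipy, OpenCV 4.12 (cv2) and the standard library are available. Lean on these libraries where they do the work, as an engineer would, in place of code of your own. Each camera call takes 0.05 s, during which the arm holds its last target. There are 200 camera calls.

## Working session

There is one attempt and no reset: what is moved stays moved. The work goes in short steps, Python scripts to look and compute and a tool call to move; the robot and the scene stay as the last step left them, time stands still between calls to the robot, and variables do not carry over. Pictures are saved under pics/ and viewed, at most 10 in all, crops included, and the job is handed in when it is done.

Besides the shell and the picture viewer there is one more tool, called as name(argument=value, ...), one argument or row to a line, values as JSON. drive_tool: Moves the arm, as the interface text tells. Shifts and turns lie within -1 to 1; 1 stands for 0.025 m of shift or 360 degrees of turn. Its arguments: {"type":"object","properties":{"targets":{"type":"array"},"gripper":{"type":"number"},"grip_force":{"type":"number"}},"required":["targets"]}

```bash
mkdir -p pics; cat > h.py <<'E'
import numpy as np,cv2
from rig import env,imaging
def save(n,f):
    im,d=imaging.get_image(n); cv2.imwrite(f,im[:,:,::-1]); np.save(f[:-4]+'.npy',d); return im,d
def pts(n,uv,d):
    c=imaging.camera_info(n);uv=np.atleast_2d(uv).astype(float);d=np.atleast_1d(d)
    p=np.c_[(uv[:,0]-c['cx'])/c['fx']*d,-(uv[:,1]-c['cy'])/c['fy']*d,-d,np.ones(len(d))]
    return (np.array(c['cam_to_world'])@p.T).T[:,:3]
def plane(n,uv,z):
    a=pts(n,uv,np.full(len(np.atleast_2d(uv)),1.));o=np.array(imaging.camera_info(n)['cam_to_world'])[:3,3]
    return o+(a-o)*((z-o[2])/(a[:,2]-o[2]))[:,None]
E
python3 - <<'E'
from h import *
for n in('top','side'):
    save(n,f'pics/{n}0.png'); print({k:np.round(v,3).tolist() for k,v in imaging.camera_info(n).items()})
print(env.observe())
E
```

```text
{'fx': 467.015, 'fy': 467.015, 'cx': 324.102, 'cy': 241.965, 'cam_to_world': [[0.003, 0.997, -0.071, 0.473], [-1.0, 0.003, -0.006, -0.024], [-0.006, 0.071, 0.997, 1.471], [0.0, 0.0, 0.0, 1.0]]}
{'fx': 587.436, 'fy': 587.436, 'cx': 319.366, 'cy': 237.84, 'cam_to_world': [[-0.958, 0.205, -0.201, 0.315], [-0.287, -0.721, 0.631, 0.898], [-0.015, 0.662, 0.749, 1.134], [0.0, 0.0, 0.0, 1.0]]}
{'t': 0.1, 'q': array([ 1.06299120e+00,  2.87110986e-01,  1.57800985e+00, -3.79280606e-05,
        1.27858668e+00, -1.49994399e-01]), 'joint_vel': array([ 0.00020637, -0.00058985, -0.00340619, -0.00236385,  0.00081196,
       -0.00088601]), 'joint_torque': array([ 3.45040498e-04, -4.07295585e+01, -2.93698883e+01, -1.37223133e-04,
        3.40501261e-03, -2.57022657e-05]), 'position': array([0.23611129, 0.63177855, 0.24907407]), 'orientation': array([ 1.77947023e-01,  9.84039501e-01, -1.00661579e-03, -3.24371383e-04]), 'contact_force': array([-0.20353516, -0.17954878, -0.22379681]), 'wrist_torque': array([-0.02869078, -0.03249462, -0.01532257]), 'finger_force': 0.0, 'gripper_width': 0.08536898592117605}
```

View pics/top0.png

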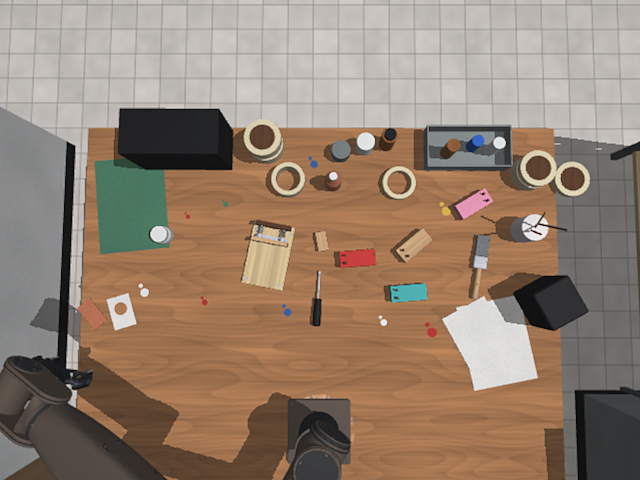

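View pics/side0.png

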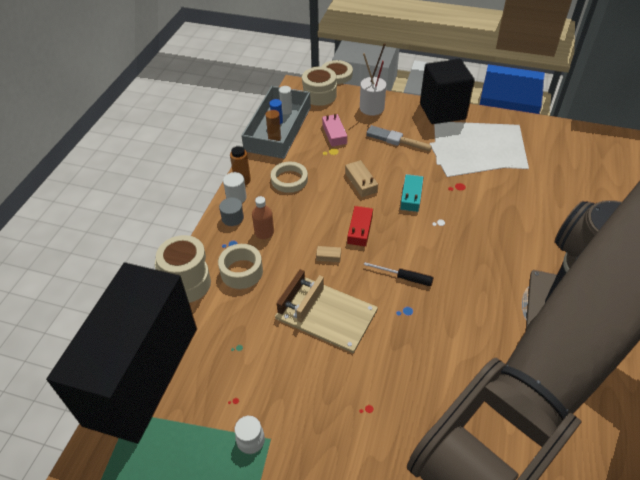

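The top view shows the base block at about (413,245), pegs towards its lower-left end. The jig is at (268,258), with its back board near (270,237) and pressing direction image-up, about +x. The red, pink and turquoise blocks are decoys.

```bash
python3 - <<'E'
from h import *
im=cv2.imread('pics/top0.png');d=np.load('pics/top0.npy')
v,u=np.mgrid[0:480,0:640]
P=pts('top',np.c_[u.ravel(),v.ravel()],d.ravel()).reshape(480,640,3)
np.set_printoptions(precision=4,suppress=True)
print('bench z',np.median(P[300:320,340:380,2]))
def comp(m,box):
    x0,y0,x1,y1=box;k=np.zeros((480,640),np.uint8);k[y0:y1,x0:x1]=m[y0:y1,x0:x1]
    n,l,s,c=cv2.connectedComponentsWithStats(k);i=1+np.argmax(s[1:,4]);return l==i
z=P[...,2]
def rep(n,m):
    vv,uu=np.nonzero(m); r=cv2.minAreaRect(P[m][:,:2].astype(np.float32)*1000); print(n,len(vv),r,'zmed',np.median(z[m]),'px',cv2.minAreaRect(np.c_[uu,vv].astype(np.float32)),'mean',P[m].mean(0))
rep('block',comp((z>.022)&(z<.04),(385,220,440,270)))
rep('pegs',comp((z>.039),(385,220,440,270)))
rep('jig',comp((z>.006)&(z<.022),(235,215,300,295)))
rep('bb',comp((z>.035),(235,215,300,295)))
rep('offcut',comp((z>.012),(310,225,332,255)))
c=[cv2.resize(im[a:b,e:f],None,fx=6,fy=6,interpolation=cv2.INTER_CUBIC) for a,b,e,f in((215,295,235,300),(215,295,385,445))]
cv2.imwrite('pics/crop1.png',np.hstack(c))
E
```

```text
bench z -0.0005736927209660792
block 568 ((568.61376953125, -293.03814697265625), (50.12397766113281, 110.83948516845703), 40.1171875) zmed 0.0314644631415365 px ((413.9728088378906, 244.56285095214844), (16.324827194213867, 35.804359436035156), 49.9697380065918) mean [ 0.5688 -0.2928  0.0314]
pegs 7 ((534.3599243164062, -271.3675231933594), (5.789768218994141, 6.378570556640625), 46.14291763305664) zmed 0.04321307829764298 px ((408.0, 255.0), (2.0, 2.0), 90.0) mean [ 0.5345 -0.2712  0.0442]
jig 1830 ((539.9428100585938, 161.32025146484375), (134.63893127441406, 201.61111450195312), 78.88013458251953) zmed 0.011471894166445562 px ((267.8461608886719, 253.76922607421875), (42.75332260131836, 64.32609558105469), 11.309932708740234) mean [0.5125 0.1611 0.0117]
bb 400 ((571.529052734375, 79.18559265136719), (270.58465576171875, 87.16813659667969), 64.2016830444336) zmed 0.051878840706694795 px ((271.1711120605469, 232.56236267089844), (36.515357971191406, 22.14612579345703), 11.888657569885254) mean [0.6028 0.1441 0.0649]
offcut 197 ((542.47412109375, -15.110015869140625), (138.7727813720703, 31.739437103271484), 11.453168869018555) zmed 0.021087048022985444 px ((321.6922912597656, 240.46157836914062), (19.219379425048828, 10.198038101196289), 78.69007110595703) mean [ 0.5804 -0.0077  0.0285]
```

View pics/crop1.png

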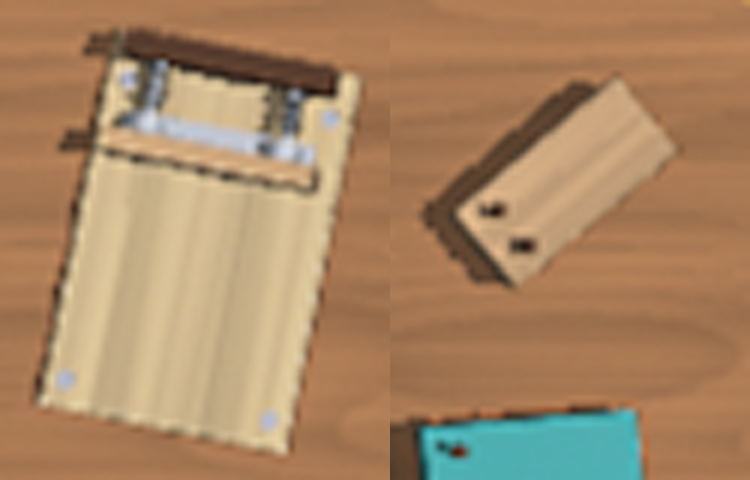

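The crop shows the pegs at the block's lower-left end. The bare jig area is in front of the board, and the rear stop and springs are at the top. I'll refine with the side camera.

```bash
python3 - <<'E'
from h import *
np.set_printoptions(precision=4,suppress=True)
v,u=np.mgrid[0:480,0:640]
for n,B,J in(('top',(385,220,440,270),(235,215,300,295)),('side',(335,150,388,205),(270,265,385,355))):
    d=np.load(f'pics/{n}0.npy');P=pts(n,np.c_[u.ravel(),v.ravel()],d.ravel()).reshape(480,640,3);z=P[...,2]
    def sel(lo,hi,b):
        x0,y0,x1,y1=b;k=np.zeros((480,640),np.uint8);k[y0:y1,x0:x1]=((z>lo)&(z<hi))[y0:y1,x0:x1]
        N,l,s,c=cv2.connectedComponentsWithStats(k,connectivity=4);i=1+np.argmax(s[1:,4]);return P[l==i]
    def rect(p): r=cv2.minAreaRect((p[:,:2]*1000).astype(np.float32));return np.round(r[0],1),np.round(r[1],1),round(r[2],1),len(p),round(float(np.median(p[:,2])),4)
    print(n,'block',rect(sel(.028,.036,B)),'pegs',sel(.039,.06,B).mean(0))
    j=sel(.008,.016,J);print(' jig',rect(j))
    b=sel(.053,.063,J);print(' board top',rect(b))
    # edges of jig in frame yaw a: robust extents by line fit
    a=np.radians(-11.1);R=np.array([[np.cos(a),np.sin(a)],[-np.sin(a),np.cos(a)]])
    q=j[:,:2]@R.T*1000
    print(' jig frame x range',np.percentile(q[:,0],[0,.5,99.5,100]),'y',np.percentile(q[:,1],[0,.5,99.5,100]))
    for s,nm in((1,'ymax'),(-1,'ymin')):
        xs=np.arange(q[:,0].min()+8,q[:,0].min()+125,4);E=[s*np.max(s*q[abs(q[:,0]-x)<2,1]) for x in xs]
        f=np.polyfit(xs,E,1);print('  ',nm,'slope deg',np.degrees(f[0]),'mean',np.mean(E))
    m=q[:,1].mean();ys=np.arange(m-55,m+56,4);E=[np.min(q[abs(q[:,1]-y)<2,0]) for y in ys];f=np.polyfit(ys,E,1);print('   xmin slope',-np.degrees(f[0]),np.mean(E))
    qb=b[:,:2]@R.T*1000;print('  board top x',np.percentile(qb[:,0],[1,50,99]),'y',np.percentile(qb[:,1],[1,99]))
E
```

```text
top block (array([ 568.9, -292.8]), array([ 49.6, 110.4]), 39.9, 434, 0.0319) pegs [ 0.5345 -0.2712  0.0442]
 jig (array([537.9, 159.4]), array([130.1, 198.1]), 78.9, 1464, 0.0115)
 board top (array([578.4, 151.1]), array([109.7,  11.9]), 78.8, 131, 0.0572)
 jig frame x range [398.0394 398.669  587.0778 596.1927] y [194.9274 195.6008 323.7569 325.0002]
   ymax slope deg -2.0104028801207017 mean 321.1346785210802
   ymin slope deg -0.27971843123879275 mean 197.2743152153416
   xmin slope 0.9984386454551634 399.8696142369005
  board top x [532.6575 538.5736 544.4067] y [206.2768 314.1552]
side block (array([ 566.6, -288.1]), array([ 51.1, 113.5]), 39.3, 339, 0.0303) pegs [ 0.5337 -0.266   0.0438]
 jig (array([536. , 162.8]), array([133.9, 198.4]), 78.7, 2550, 0.0106)
 board top (array([576.9, 155.4]), array([110.8,  13.6]), 79.3, 193, 0.0562)
 jig frame x range [395.2434 396.174  587.4869 593.9383] y [196.1664 198.3597 328.3224 329.9629]
   ymax slope deg -0.16675469598970813 mean 327.26229516983625
   ymin slope deg 0.7636871942380612 mean 199.28611995286005
   xmin slope -0.10272108118797905 397.243432582783
  board top x [529.7937 536.2705 542.9253] y [209.9593 317.0482]
```

drive_tool(
  targets=[
    [[-0.5,-0.4,0],[0,0,0]],
    [[-1,-0.8,0],[0,0,0]],
    [[-1,-0.8,0],[0,0,0]],
    [[-1,-0.8,0],[0,0,0]],
    [[-1,-0.8,0],[0,0,0]],
    [[-1,-0.8,0],[0,0,0]],
    [[-1,-0.9,0],[0,0,0]],
    [[-1,-0.9,0],[0,0,0]],
  ],
  gripper=1,
)

```text
t: 0.9
position: [0.3582, 0.4191, 0.2501]
orientation: [0.178, 0.984, -0.0, 0.0]
contact_force: [0.6, 0.1, 0.4]
gripper_width: 0.0856
finger_force: 0.0
```

drive_tool(
  targets=[
    [[-1,-0.9,0],[0,0,0]],
    [[-1,-0.9,0],[0,0,0]],
    [[-1,-0.9,0],[0,0,0]],
    [[-1,-0.9,0],[0,0,0]],
    [[-1,-0.9,0],[0,0,0]],
    [[-1,-0.9,0],[0,0,0]],
    [[-1,-1,0],[0,0,0]],
    [[-1,-1,0],[0,0,0]],
  ],
)

```text
t: 1.7
position: [0.4801, 0.1758, 0.2501]
orientation: [0.178, 0.984, -0.0, -0.0]
contact_force: [0.4, -0.1, 0.2]
gripper_width: 0.0855
finger_force: 0.0
```

drive_tool(
  targets=[
    [[-0.8,-1,0],[0,0,0]],
    [[-0.8,-1,0],[0,0,0]],
    [[-0.8,-1,0],[0,0,0]],
    [[-0.8,-1,0],[0,0,0]],
    [[-0.8,-1,0],[0,0,0]],
    [[-0.8,-1,0],[0,0,0]],
    [[-0.7,-1,0],[0,0,0]],
    [[-0.5,-1,0],[0,0,0]],
  ],
)

```text
t: 2.5
position: [0.5503, -0.0639, 0.2501]
orientation: [0.178, 0.984, -0.0, -0.0]
contact_force: [0.4, -0.0, -0.4]
gripper_width: 0.0853
finger_force: 0.0
```

drive_tool(
  targets=[
    [[0,-0.9,0],[0,0,0.02]],
    [[0,-0.6,0],[0,0,0.02]],
    [[0,-0.5,0],[0,0,0.02]],
    [[0,-0.3,0],[0,0,0.02]],
    [[0,0,0],[0,0,0]],
    [[0,0,0],[0,0,0]],
  ],
)

```text
t: 3.1
position: [0.5232, -0.1122, 0.2502]
orientation: [0.416, 0.909, 0.0, -0.0]
contact_force: [0.9, 0.4, 0.8]
gripper_width: 0.0853
finger_force: 0.0
```

drive_tool(
  targets=[
    [[0,0,0],[0,0,0.0025]],
    [[-1,-0.5,0.5],[0,0,0]],
    [[-1,-0.5,0.5],[0,0,0]],
    [[-1,-0.5,0.5],[0,0,0]],
    [[-1,-0.5,0.5],[0,0,0]],
    [[-1,-0.5,0.5],[0,0,0]],
    [[-1,-0.5,0.5],[0,0,0]],
    [[-0.6,-0.2,0.5],[0,0,0]],
  ],
)

```text
t: 3.9
position: [0.5683, -0.2916, 0.1622]
orientation: [0.424, 0.906, -0.0, 0.0]
contact_force: [0.2, 0.6, 0.4]
gripper_width: 0.0857
finger_force: 0.0
```

drive_tool(
  targets=[
    [[0,0,0.5],[0,0,0]],
    [[0,0,0],[0,0,0]],
    [[0,0,0],[0,0,0]],
  ],
)

```text
t: 4.2
position: [0.5676, -0.2886, 0.1499]
orientation: [0.424, 0.906, 0.0, -0.001]
contact_force: [-0.2, -0.1, 0.5]
gripper_width: 0.0859
finger_force: 0.0
```

```bash
python3 - <<'E'
from h import *
o=env.observe();print(o['position'],o['orientation'],o['t'])
c=[]
for n,(a,b,e,f) in(('top',(195,295,365,465)),('side',(100,200,310,410))):
    im,_=save(n,f'pics/{n}1.png');c.append(cv2.resize(im[a:b,e:f,::-1],None,fx=4,fy=4,interpolation=cv2.INTER_CUBIC))
cv2.imwrite('pics/crop2.png',np.hstack(c))
E
```

```text
[ 0.5676153  -0.28863522  0.14987583] [ 4.23596061e-01  9.05850876e-01  2.41041549e-04 -7.13775599e-04] 4.2
```

View pics/crop2.png

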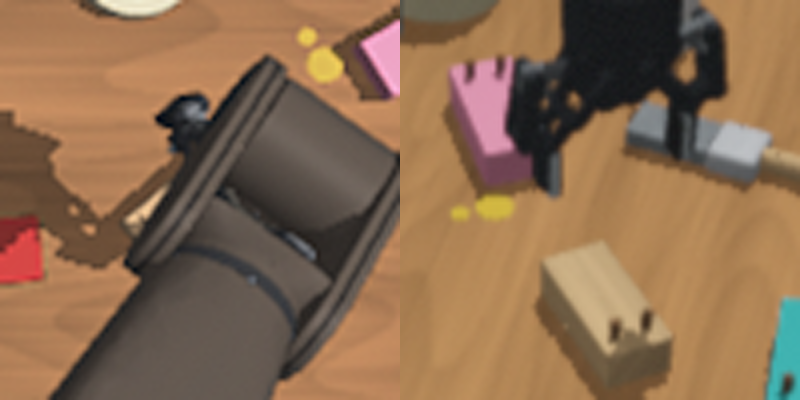

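The fingers straddle the block, with the gripper over it at 150 mm height. I'll descend now.

drive_tool(
  targets=[
    [[0,0,1],[0,0,0]],
    [[0,0,1],[0,0,0]],
    [[0,0,1],[0,0,0]],
    [[0,0,0.8],[0,0,0]],
    [[0,0,0.6],[0,0,0]],
    [[0,0,0.4],[0,0,0]],
    [[0,0,0.2],[0,0,0]],
    [[0,0,0],[0,0,0]],
  ],
)

```text
t: 5.1
position: [0.5679, -0.2899, 0.0253]
orientation: [0.424, 0.906, 0.0, -0.0]
contact_force: [-0.2, 0.5, 0.0]
gripper_width: 0.0854
finger_force: 0.0
```

drive_tool(
  targets=[
    [[0,0,0],[0,0,0]],
    [[0,0,0],[0,0,0]],
    [[0,0,0],[0,0,0]],
    [[0,0,0],[0,0,0]],
    [[0,0,0],[0,0,0]],
    [[0,0,0],[0,0,0]],
    [[0,0,0],[0,0,0]],
    [[0,0,0],[0,0,0]],
  ],
  gripper=-1,
  grip_force=50,
)

```text
t: 5.9
position: [0.5686, -0.2906, 0.0267]
orientation: [0.424, 0.906, -0.0, 0.001]
contact_force: [0.2, 0.1, 6.1]
gripper_width: 0.0488
finger_force: 55.5
```

drive_tool(
  targets=[
    [[0,0,-0.2],[0,0,0]],
    [[0,0,-0.5],[0,0,0]],
    [[0,0,-0.8],[0,0,0]],
    [[0,0,-1],[0,0,0]],
    [[0,0,-1],[0,0,0]],
    [[0,0,-1],[0,0,0]],
    [[0,0,-0.5],[0,0,0]],
    [[0,0,0],[0,0,0]],
  ],
)

```text
t: 6.7
position: [0.5688, -0.2906, 0.1529]
orientation: [0.424, 0.906, -0.0, 0.002]
contact_force: [0.3, -0.0, -1.1]
gripper_width: 0.049
finger_force: 54.9
```

drive_tool(
  targets=[
    [[0,0,0],[0,0,-0.0217]],
    [[0,0,0],[0,0,-0.0217]],
    [[0,0,0],[0,0,-0.0217]],
    [[0,0,0],[0,0,-0.0217]],
    [[0,0,0],[0,0,-0.0217]],
    [[0.1,0.3,0],[0,0,0]],
    [[0.2,0.6,0],[0,0,0]],
    [[0.3,0.8,0],[0,0,0]],
  ],
)

```text
t: 7.5
position: [0.5607, -0.2442, 0.1493]
orientation: [0.099, 0.995, 0.001, -0.001]
contact_force: [0.2, 0.4, -2.0]
gripper_width: 0.0491
finger_force: 54.8
```

drive_tool(
  targets=[
    [[0.4,1,0],[0,0,0]],
    [[0.4,1,0],[0,0,0]],
    [[0.4,1,0],[0,0,0]],
    [[0.4,1,0],[0,0,0]],
    [[0.4,1,0],[0,0,0]],
    [[0.4,1,0],[0,0,0]],
    [[0.4,1,0],[0,0,0]],
    [[0.4,1,0],[0,0,0]],
  ],
)

```text
t: 8.3
position: [0.5201, -0.0313, 0.1497]
orientation: [0.098, 0.995, 0.0, -0.001]
contact_force: [-0.5, 0.7, -1.2]
gripper_width: 0.0489
finger_force: 54.8
```

drive_tool(
  targets=[
    [[0.4,1,0],[0,0,0]],
    [[0.4,1,0],[0,0,0]],
    [[0.4,1,0],[0,0,0]],
    [[0.4,0.9,0],[0,0,0]],
    [[0.4,0.7,0],[0,0,0]],
    [[0.2,0.4,0],[0,0,0]],
    [[0,0,0],[0,0,0]],
    [[0,0,0],[0,0,0]],
  ],
)

```text
t: 9.1
position: [0.4914, 0.0996, 0.1502]
orientation: [0.097, 0.995, -0.0, -0.0]
contact_force: [0.3, 0.8, -1.4]
gripper_width: 0.0492
finger_force: 54.8
```

```bash
python3 - <<'E'
from h import *
o=env.observe();print(o['position'],o['orientation'],o['t'],o['contact_force'])
c=[]
for n,(a,b,e,f) in(('top',(195,295,225,325)),('side',(225,375,270,420))):
    im,_=save(n,f'pics/{n}2.png');c.append(cv2.resize(im[a:b,e:f,::-1],(400,400),interpolation=cv2.INTER_CUBIC))
cv2.imwrite('pics/crop3.png',np.hstack(c))
E
```

```text
[0.49144677 0.09961814 0.15018901] [ 9.70645529e-02  9.95278066e-01 -2.07151746e-04 -7.86975086e-06] 9.1 [ 0.30359836  0.81429311 -1.35492014]
```

View pics/crop3.png

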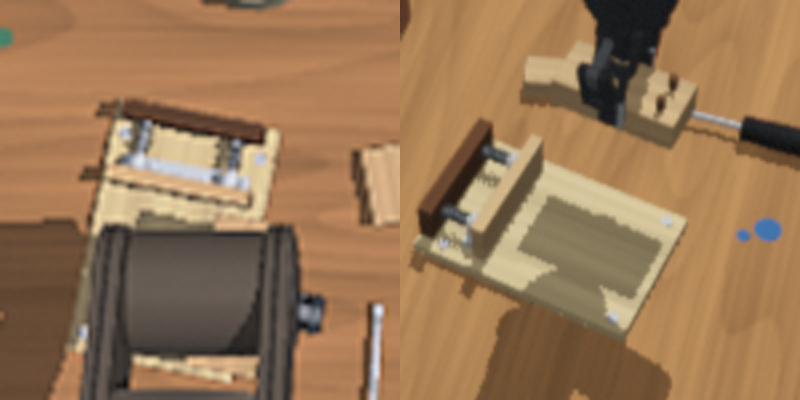

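The block is held level at crop (610,90) in the side view, short of the jig. I'll move it across and lower it to about 8 mm above the jig, then measure.

drive_tool(
  targets=[
    [[0.1,0.6,0],[0,0,0]],
    [[0.1,0.8,0],[0,0,0]],
    [[0.1,0.8,0],[0,0,0]],
    [[0,0.5,0.4],[0,0,0]],
    [[0,0,0.8],[0,0,0]],
    [[0,0,0.8],[0,0,0]],
    [[0,0,0.8],[0,0,0]],
    [[0,0,0.8],[0,0,0]],
  ],
)

```text
t: 10.0
position: [0.4974, 0.1666, 0.0587]
orientation: [0.098, 0.995, -0.0, -0.0]
contact_force: [-0.2, 1.2, -1.6]
gripper_width: 0.0492
finger_force: 54.9
```

drive_tool(
  targets=[
    [[0,0,0.4],[0,0,0]],
    [[0,0,0.15],[0,0,0]],
    [[0,0,0],[0,0,0]],
    [[0,0,0],[0,0,0]],
  ],
)

```text
t: 10.4
position: [0.4982, 0.1673, 0.0474]
orientation: [0.097, 0.995, 0.0, 0.001]
contact_force: [0.2, -1.1, -1.6]
gripper_width: 0.0489
finger_force: 54.9
```

```bash
cat > meas.py <<'E'
from h import *
import sys
np.set_printoptions(precision=1,suppress=True)
n='side';im,d=save(n,f'pics/side{sys.argv[1]}.png');o=env.observe()
v,u=np.mgrid[0:480,0:640];P=pts(n,np.c_[u.ravel(),v.ravel()],d.ravel()).reshape(480,640,3)
a=np.radians(-11.);R=np.array([[np.cos(a),np.sin(a)],[-np.sin(a),np.cos(a)]])
q=P[...,:2]@R.T*1000;z=P[...,2]*1000
tcp=R@o['position'][:2]*1000;print('tcp jigframe',tcp,o['position']*1000,'yaw',np.degrees(2*np.arctan2(o['orientation'][1],o['orientation'][0])),o['t'],o['contact_force'])
S=np.zeros_like(z,bool);S[220:370,270:400]=1
hsv=cv2.cvtColor(im,cv2.COLOR_RGB2HSV);S&=hsv[...,2]>70
b=S&(z>52)&(z<63);print('board top x',np.percentile(q[b][:,0],[1,50,99]),'y',np.percentile(q[b][:,1],[1,99]),cv2.minAreaRect(q[b].astype(np.float32)))
zt=float(sys.argv[2]) # expected block top
k=(S&(abs(z-zt)<4)&(q[...,0]<tcp[0]+70)&(abs(q[...,1]-tcp[1])<40)).astype(np.uint8)
p=q[k>0];print('blk top n',len(p),'z',np.median(z[k>0]),'x',np.percentile(p[:,0],[0,1,99,100]),'y',np.percentile(p[:,1],[0,1,99,100]))
r=cv2.minAreaRect(p.astype(np.float32));print(r)
x=p[:,0]
for s in(1,-1):
    E=[(c,s*np.max(s*p[abs(x-c)<2.5,1])) for c in np.arange(x.min()+4,x.max()-3,4) if abs(c-tcp[0])>18 and (abs(x-c)<2.5).sum()>3]
    E=np.array(E);f=np.polyfit(E[:,0],E[:,1],1);print('side',s,'slope',np.degrees(f[0]),'y',E[:,1])
c=im[225:375,270:420,::-1];cv2.imwrite(f'pics/crop{sys.argv[1]}.png',cv2.resize(c,(600,600),interpolation=cv2.INTER_CUBIC))
E
python3 meas.py 4 53
```

```text
tcp jigframe [457.2 259.3] [498.3 167.3  47.7] yaw 168.85273282035357 10.45 [ 0.9 -0.3 -1.6]
board top x [404.2 532.3 593. ] y [206.5 314.7] ((585.7344360351562, 240.23764038085938), (135.27603149414062, 374.1311950683594), 67.60142517089844)
blk top n 435 z 51.27751273208992 x [401.6 402.8 510.7 511.8] y [229.6 234.4 287.1 293.5]
((456.8182067871094, 261.7416687011719), (109.76220703125, 63.96031188964844), 0.7462610602378845)
side 1 slope -0.016021919901356728 y [287.1 286.1 286.6 286.3 286.3 286.6 283.  284.8 285.4 286.9 287.  285.7
 284.3 286.7]
side -1 slope 2.901674675175284 y [234.2 234.2 235.7 234.7 234.7 239.3 235.8 235.8 241.7 250.3 242.8 235.6
 235.6 236.7]
```

View pics/crop4.png

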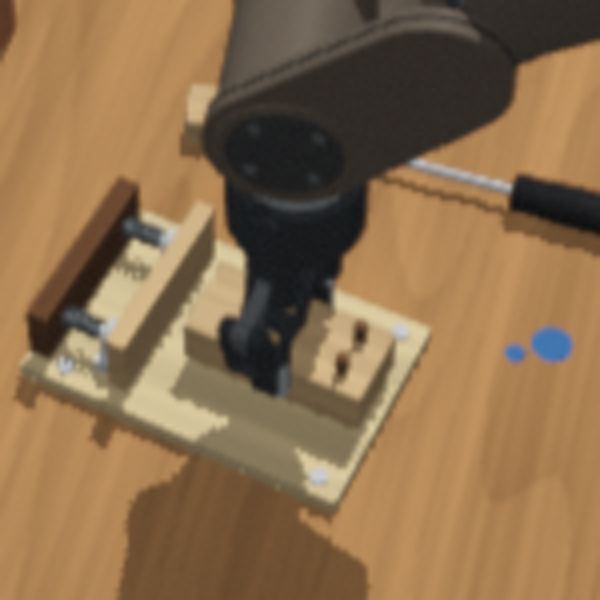

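The block is straight, over the jig with pegs away from the board, about 19 mm short of it and about 1 mm off to the side. I'll correct that and lower it until it touches.

drive_tool(
  targets=[
    [[0,0.05,0.15],[0,0,0]],
    [[0,0,0.1],[0,0,0]],
    [[0,0,0.04],[0,0,0]],
    [[0,0,0],[0,0,0]],
  ],
)

```text
t: 10.85
position: [0.4974, 0.1685, 0.0391]
orientation: [0.097, 0.995, -0.0, -0.0]
contact_force: [-0.1, -0.3, -2.1]
gripper_width: 0.0487
finger_force: 54.9
```

drive_tool(
  targets=[
    [[0,0,0.04],[0,0,0]],
    [[0,0,0],[0,0,0]],
  ],
)

```text
t: 11.05
position: [0.4977, 0.1686, 0.0386]
orientation: [0.097, 0.995, 0.0, 0.0]
contact_force: [-0.2, -0.8, 0.0]
gripper_width: 0.0493
finger_force: 55.1
```

drive_tool(
  targets=[
    [[0,0,0.03],[0,0,0]],
    [[0,0,0],[0,0,0]],
  ],
)

```text
t: 11.25
position: [0.4977, 0.1686, 0.0386]
orientation: [0.097, 0.995, -0.0, -0.0]
contact_force: [-3.4, -0.3, 6.5]
gripper_width: 0.0487
finger_force: 55.8
```

drive_tool(
  targets=[
    [[0,0,-0.015],[0,0,0]],
    [[-0.15,0,0],[0,0,0]],
    [[-0.15,0,0],[0,0,0]],
    [[-0.15,0,0],[0,0,0]],
    [[-0.1,0,0],[0,0,0]],
    [[0,0,0],[0,0,0]],
  ],
)

```text
t: 11.85
position: [0.5111, 0.1662, 0.0386]
orientation: [0.097, 0.995, 0.0, -0.0]
contact_force: [-4.9, 1.9, 5.3]
gripper_width: 0.049
finger_force: 55.8
```

```bash
sed -i 's/b=S&(z>52)/b=S\&(q[...,0]>tcp[0]+45)\&(q[...,0]<570)\&(z>53)/' meas.py; python3 meas.py 5 44
```

```text
tcp jigframe [470.  260.7] [511.1 166.2  38.6] yaw 168.85860524681428 11.9 [-4.4  1.   5.7]
board top x [530.6 537.  543.5] y [214.  316.2] ((537.1027221679688, 263.8760681152344), (107.89707946777344, 13.387855529785156), 89.51543426513672)
blk top n 488 z 42.58589112523437 x [414.2 415.3 532.4 533.2] y [222.  233.4 290.4 296.1]
((473.7291564941406, 258.43585205078125), (118.84835815429688, 74.15071105957031), 0.5848296880722046)
side 1 slope -0.4570770769217083 y [286.  286.6 288.5 285.4 287.  288.  286.5 287.  286.3 288.1 287.7 285.6
 288.2 287.2 286.6 281.4]
side -1 slope 1.2505662496782284 y [236.1 235.9 235.9 237.1 252.5 240.  237.  237.6 238.6 255.9 244.5 238.2
 239.2 237.9 236.3 238.2]
```

drive_tool(
  targets=[
    [[-0.08,0,-0.01],[0,0,0]],
    [[-0.08,0,0],[0,0,0]],
    [[0,0,0],[0,0,0]],
  ],
)

```text
t: 12.2
position: [0.515, 0.1653, 0.0386]
orientation: [0.097, 0.995, 0.0, -0.0]
contact_force: [-3.3, -0.5, 6.1]
gripper_width: 0.0493
finger_force: 55.7
```

drive_tool(
  targets=[
    [[-0.06,0,0],[0,0,0]],
    [[0,0,0],[0,0,0]],
  ],
)

```text
t: 12.4
position: [0.5162, 0.1651, 0.0386]
orientation: [0.097, 0.995, 0.0, -0.001]
contact_force: [-4.5, 1.2, 6.4]
gripper_width: 0.0493
finger_force: 55.8
```

drive_tool(
  targets=[
    [[-0.06,0,0],[0,0,0]],
    [[0,0,0],[0,0,0]],
  ],
)

```text
t: 12.6
position: [0.5176, 0.1648, 0.0386]
orientation: [0.097, 0.995, 0.0, -0.001]
contact_force: [-4.3, 1.9, 7.0]
gripper_width: 0.0494
finger_force: 55.8
```

drive_tool(
  targets=[
    [[-0.06,0,0],[0,0,0]],
    [[0,0,0],[0,0,0]],
  ],
)

```text
t: 12.8
position: [0.5185, 0.1646, 0.0386]
orientation: [0.097, 0.995, 0.0, -0.001]
contact_force: [-6.7, 0.6, 7.9]
gripper_width: 0.0492
finger_force: 56.0
```

drive_tool(
  targets=[
    [[-0.06,0,0],[0,0,0]],
    [[0,0,0],[0,0,0]],
  ],
)

```text
t: 13.0
position: [0.5196, 0.1644, 0.0386]
orientation: [0.097, 0.995, 0.0, -0.002]
contact_force: [-8.0, 1.3, 9.2]
gripper_width: 0.049
finger_force: 56.2
```

drive_tool(
  targets=[
    [[-0.05,0,-0.015],[0,0,0]],
    [[-0.05,0,-0.01],[0,0,0]],
    [[-0.05,0,0],[0,0,0]],
    [[0,0,0],[0,0,0]],
  ],
)

```text
t: 13.4
position: [0.5221, 0.1639, 0.0386]
orientation: [0.097, 0.995, -0.0, -0.003]
contact_force: [-10.8, 2.4, 8.5]
gripper_width: 0.0489
finger_force: 56.2
```

```bash
python3 meas.py 6 44
```

```text
tcp jigframe [481.2 260.5] [522.1 163.9  38.6] yaw 168.87699684660674 13.45 [-10.    1.4   8. ]
board top x [535.7 542.2 548.1] y [223.4 317.4] ((541.8350830078125, 269.51043701171875), (13.115872383117676, 98.64435577392578), 0.6463948488235474)
blk top n 479 z 42.60312656989651 x [425.4 426.6 537.8 539.3] y [224.8 233.  291.1 294.1]
((482.69134521484375, 258.40765380859375), (113.46598815917969, 69.31581115722656), 1.1714478731155396)
side 1 slope -1.0507741427528154 y [286.8 285.2 285.8 287.3 287.3 286.7 285.2 289.3 287.3 265.2 285.5 285.5
 285.7 287.8 294.1]
side -1 slope 2.9381984814312383 y [238.4 237.9 237.7 236.7 236.7 240.3 240.3 236.5 237.7 260.2 250.2 240.5
 237.6 236.6 235.5]
```

drive_tool(
  targets=[
    [[-0.06,0,-0.01],[0,0,0]],
    [[-0.06,0,-0.01],[0,0,0]],
    [[-0.06,0,0],[0,0,0]],
    [[-0.04,0,0],[0,0,0]],
    [[0,0,0],[0,0,0]],
    [[0,0,0],[0,0,0]],
  ],
)

```text
t: 14.05
position: [0.5257, 0.1632, 0.0387]
orientation: [0.097, 0.995, -0.0, -0.006]
contact_force: [-14.3, 3.0, 12.2]
gripper_width: 0.0492
finger_force: 56.5
```

```bash
python3 meas.py 7 44
```

```text
tcp jigframe [484.9 260.5] [525.7 163.2  38.7] yaw 168.88104798147074 14.1 [-14.1   3.3  11.2]
board top x [538.7 545.6 551.9] y [224.9 316. ] ((545.4197998046875, 269.0355529785156), (13.737257957458496, 96.88548278808594), 0.23234951496124268)
blk top n 485 z 42.605166447688745 x [429.1 429.7 540.6 541.3] y [228.  233.9 293.1 299.6]
((485.1833190917969, 263.576416015625), (112.09374237060547, 71.68660736083984), 0.2373729795217514)
side 1 slope 2.319080685414471 y [286.  285.8 286.5 287.2 285.4 285.4 285.9 286.3 285.9 285.3 289.9 289.9
 284.8 296.2]
side -1 slope 0.8507477793476732 y [238.6 238.7 237.7 239.  236.3 244.8 236.7 237.2 237.7 252.  245.  240.7
 236.4 229.4]
```

View pics/crop7.png

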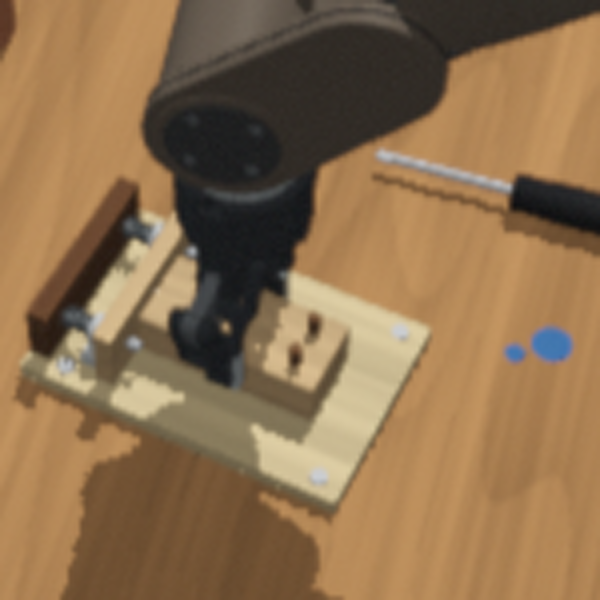

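The block is square and central on the board, which has been pushed about 8.5 mm. The tool pitches about 0.7° under load, so I'll trim that, ease the downward load and add the last bit of push.

drive_tool(
  targets=[
    [[0,0,-0.02],[0,-0.001,0]],
    [[0,0,0],[0,-0.001,0]],
    [[-0.03,0,0],[0,0,0]],
    [[0,0,0],[0,0,0]],
    [[0,0,0],[0,0,0]],
  ],
)

```text
t: 14.6
position: [0.5256, 0.1632, 0.0386]
orientation: [0.097, 0.995, -0.001, -0.001]
contact_force: [-14.5, 3.8, 9.4]
gripper_width: 0.0489
finger_force: 56.3
```

```bash
python3 meas.py 8 44; python3 -c "
from h import *;o=env.observe();print(o['orientation'],o['joint_vel'],o['wrist_torque'])"
```

```text
tcp jigframe [484.9 260.5] [525.7 163.2  38.6] yaw 168.8682716223576 14.65 [-12.8   3.4   8.9]
board top x [539.3 545.2 551.9] y [224.7 316.9] ((545.6170043945312, 270.7770080566406), (13.34446907043457, 93.39537811279297), 0.49102771282196045)
blk top n 473 z 42.51532103769695 x [429.2 429.8 541.1 542.1] y [225.6 235.5 293.6 298.8]
((485.5982666015625, 261.4085998535156), (112.54564666748047, 73.15251922607422), 0.8043666481971741)
side 1 slope 1.7775319711229638 y [285.9 286.7 285.5 284.7 285.9 285.9 285.8 287.6 286.1 283.7 287.  286.8
 286.5 296.8]
side -1 slope 1.7448522654718064 y [237.8 237.8 238.2 238.6 238.6 237.5 237.5 236.2 236.2 252.3 242.4 238.6
 238.  233.8]
[ 9.69899138e-02  9.95285055e-01 -6.14245802e-04 -4.87646594e-04] [-0.00205669 -0.00093463  0.0001252  -0.00106946 -0.0001617   0.00026916] [0.85124342 2.04605912 0.15675025]
```

drive_tool(
  targets=[
    [[-0.03,0,-0.015],[0,-0.0005,0]],
    [[-0.03,0,0],[0,0,0]],
    [[0,0,0],[0,0,0]],
    [[0,0,0],[0,0,0]],
    [[0,0,0],[0,0,0]],
    [[0,0,0],[0,0,0]],
  ],
)

```text
t: 15.25
position: [0.5257, 0.1632, 0.0386]
orientation: [0.097, 0.995, -0.001, -0.001]
contact_force: [-16.4, 3.8, 11.8]
gripper_width: 0.049
finger_force: 56.5
```

```bash
python3 meas.py 9 44; python3 -c "
from h import *;o=env.observe();print(o['orientation'],o['joint_vel'],o['wrist_torque'])"
```

```text
tcp jigframe [484.9 260.5] [525.7 163.2  38.6] yaw 168.86268651071026 15.3 [-17.2   4.7  11.2]
board top x [538.8 545.1 552.2] y [225.7 317.2] ((545.3665161132812, 270.8852844238281), (95.32980346679688, 13.874380111694336), 89.93560028076172)
blk top n 476 z 42.78245296261241 x [428.3 430.2 541.2 541.9] y [228.5 233.2 293.4 300.1]
((485.3388977050781, 263.55206298828125), (113.46797180175781, 71.5807876586914), 0.7959157228469849)
side 1 slope -0.27495131534728795 y [286.2 286.2 286.9 286.3 287.3 287.  286.9 287.  287.9 286.6 286.5 285.7
 286.6 286.1]
side -1 slope 1.7917416836336695 y [236.4 240.4 235.3 238.5 238.8 247.8 238.2 238.5 237.1 254.  241.2 240.3
 244.8 230.3]
[ 9.70383866e-02  9.95279952e-01 -8.06991623e-04 -8.46680116e-04] [-0.00143037  0.00052985 -0.00058721 -0.00125747 -0.0005689  -0.00017519] [1.08643881 2.4837927  0.20153343]
```

View pics/side9.png

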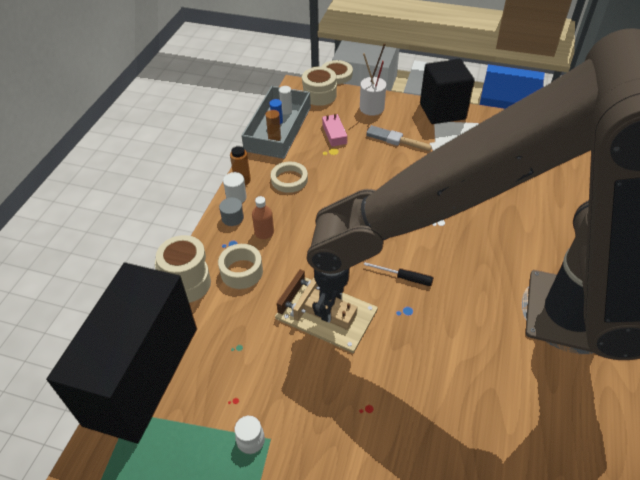

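The side view shows the block pressed on the board and the bystanders undisturbed. The block is sticking on the jig from the downward load, so I'll ease that.

drive_tool(
  targets=[
    [[0,0,-0.02],[0,0,0]],
    [[0,0,-0.01],[0,0,0]],
    [[0,0,0],[0,0,0]],
    [[0,0,0],[0,0,0]],
    [[0,0,0],[0,0,0]],
  ],
)

```text
t: 15.8
position: [0.5258, 0.1631, 0.0386]
orientation: [0.097, 0.995, -0.001, -0.0]
contact_force: [-14.4, 5.1, 6.3]
gripper_width: 0.049
finger_force: 55.8
```

```bash
python3 meas.py 10 44 | head -2
```

```text
tcp jigframe [485.  260.5] [525.8 163.1  38.6] yaw 168.86979968046296 15.85 [-13.6   5.5   7.3]
board top x [539.2 545.8 551.8] y [225.5 315.9] ((545.6719970703125, 270.4561767578125), (12.67579460144043, 93.087158203125), 0.9656232595443726)
```

drive_tool(
  targets=[
    [[-0.03,0,-0.01],[0,0,0]],
    [[-0.02,0,0],[0,0,0]],
    [[0,0,0],[0,0,0]],
    [[0,0,0],[0,0,0]],
    [[0,0,0],[0,0,0]],
  ],
)

```text
t: 16.35
position: [0.5265, 0.163, 0.0386]
orientation: [0.097, 0.995, -0.001, -0.001]
contact_force: [-15.4, 6.2, 6.8]
gripper_width: 0.0489
finger_force: 55.9
```

```bash
python3 meas.py 11 44 | head -2
```

```text
tcp jigframe [485.7 260.5] [526.5 163.   38.6] yaw 168.87468376909942 16.4 [-16.4   6.1   6.7]
board top x [539.7 546.4 552.9] y [223.2 316.7] ((546.12548828125, 268.92388916015625), (13.943860054016113, 99.42047119140625), 0.7032169103622437)
```

drive_tool(
  targets=[
    [[0,0,0],[0,0,0]],
    [[0,0,0],[0,0,0]],
    [[0,0,0],[0,0,0]],
    [[0,0,0],[0,0,0]],
    [[0,0,0],[0,0,0]],
    [[0,0,0],[0,0,0]],
  ],
)

```text
t: 17.0
position: [0.5266, 0.163, 0.0387]
orientation: [0.097, 0.995, -0.001, -0.001]
contact_force: [-15.5, 5.1, 6.7]
gripper_width: 0.0492
finger_force: 55.9
```

```bash
python3 -c "
from h import *;o=env.observe();print(o['position'],abs(o['joint_vel']).max());print(env.close_job())"
```

```text
[0.52656598 0.16299026 0.03866766] 0.001093238813873469
the job is handed in; nothing more can be done
None
```

The base block lies flat on the jig, its plain end square to the back board and within about 1 mm of its middle; the springs are pressed about 9.5 mm (roughly 9–10 N), and the arm is still gripping and holding steady; handed in at 17 s.

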